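Shorten the pull-out spice tray by one hole and cover the tagine insert

ROBOT

A 6-joint arm with a two-finger parallel gripper is mounted at the origin on the work surface. World frame = base frame: x ahead of the robot, y to its left, z up, the work surface at z = 0. Lengths are in m, angles in degrees, forces in N, time in s.
With the tool pointing down it reaches from about 0.4 to 0.825 m from the base axis. Payload 7 kg.
Tool frame: the origin (TCP) lies between the finger pads; the fingertips stand ctrl.nose_length ahead of it and the grasp point (between the pads) lies 2 mm behind it (ctrl.nose_length is the distance from the TCP to the fingertips, in m); z points along the fingers, y is the line along which they close (so a half turn about z gives the same grasp; the last joint's range is limited). The gripper opens to 88 mm and grips with 3 to 60 N. Pads are 19 mm wide; open, the fingers measure 130 mm over their backs; the gripper's body (78 mm by 193 mm) begins 47 mm behind the grasp point.
Start: joints at [85.949, 20.546, 0.682, 0, -70.136, -16.507], TCP at [0.237, 0.632, 0.244] pointing down, gripper open.
Joint ranges: [-176.03, 176.03], [-82.01, 121.73], [-58.28, 71.71], [-173.87, 95.51], [-174.79, -0.11], [-173.66, 173.66]. Speed limits (degrees/s): [136.94, 136.94, 172.46, 180, 180, 180].

INTERFACE

Orientations are given as [roll, pitch, yaw] about the fixed x, y, z axes, in that order (R = Rz(yaw) Ry(pitch) Rx(roll)).
In Python, from plant import ctrl gives the robot as it stands.
- The arm moves only by the tool apply_moves, never from a script. Its argument "commands" is a list of rows, each a list of 3 entries, a list of its own where there are three numbers: the shift along the world's x, y, z in cm, then the turn about the world's z in rad, then the closure, from 0 (fully open) to 1 (shut). In form: [[[x, y, z], turn, jaw], ...]. A call has 1 to 20 rows; each row is the pose to reach, as a shift and turn from the pose commanded when the call began; what a row does not reach only later rows make up. A row lasts 1/12 s, in which the tool goes at most 41.7 mm and 7.16 degrees, less where a joint would pass 70% of its speed; a pose out of reach is approached as far as the arm can. A call with a gripper value outside its range is refused whole. The fingers move at their own pace and stop on an object; the grip force is fixed at half the most. Time passes only in rows, so rows that repeat a pose let the fingers close. It gives the time, the measured TCP pose, the force, the opening and the grip force at its end, in the units of the state.
- ctrl.get_obs(): the state, without advancing time (a new reading comes with each control period).
- ctrl.snapshot(name): name is "scene" or "top" or "wrist"; returns a dict with "img" (480x640x3 uint8, red, green, blue), "fx", "fy", "cx", "cy" (pixels), "dist_coeffs" ([k1, k2, p1, p2, k3] as OpenCV has them; the pictures are not rectified), "T" (4x4, takes a point from camera to world coordinates). Camera axes: x right, y up, looking along -z (the intrinsics and any distortion apply to the point x, -y, -z); pixel columns grow to the right and rows downward; lengths in m; the calibration is good to about 2 mm. A picture is of the moment at which its call begins. There is no depth.
- ctrl.close_job(): hands the job in; it is judged then, once.
Trained networks look in a picture, given as the dict that the camera call returned (one of the last four; its "shot" number tells which), for a name from the list of things; names that differ only in an ending like _2 or _b are one class to them, and where a whole thing is asked for, a point or a joint stands for the part that bears it (a point fixed in the world has none). Each returns a list of dicts, best first, with "score" (0 to 1); they miss things now and then, are a little off and sometimes report something else, mostly with a low value. They report only what shows in the picture. A call takes as long as a camera call. They do not tell look-alikes from the thing itself.
- ctrl.search_frame(picture, target): "at" ([column, row] in pixels, amid what is visible of it).
- ctrl.spot_point(picture, target): "at" ([column, row] in pixels: a listed point, or the origin of a listed thing).
The state is a dict: "clock": time; "joint_pos": joint angles; "qvel": joint speeds; "tau": joint torques, N m; "tool_pos": TCP position; "orientation": TCP orientation; "force": force on the tool from outside, world axes, zero at the start; "moment": the same for the moment, N m; "opening": finger opening in m; "gripper_force": force on a finger pad.
Only numpy, scipy, OpenCV 4.12 (cv2) and the standard library are available. Lean on these libraries where they do the work, as an engineer would, in place of code of your own. Each camera call takes 0.05 s, during which the arm holds its last target. There are 200 camera calls.

TASK

The bamboo spice tray is pulled out one hole too far and juts over the tagine insert, so the insert cannot be covered. Pinch in the two spring buttons of its front tube, slide the tray in until the buttons click out in the next hole and stop it, without ramming them, and then give the tube a firm but measured tug back outwards to make sure they have caught. Then set the glass lid gently and squarely on the insert; the cups and scoop stay on the tray and everything else stays where it is.

Things in the scene. Friction and masses are not known exactly. Their poses are not given: they have to be found in the camera images.
- pinch (a point): Fixed point on the axis of the front tube, midway between its two spring buttons, 105 mm above the ledge. z up; y level along the tube towards the end bracket (the way the tray slides IN); x level across the tube, away from the robot. Buttons lie 19 mm (tips) to either side along x. The tray starts 60 mm away along -y; within that, 25 mm and more is free all round the tube.
- bracket (a point): Top of the front post of the steel end bracket (fixed, 30 mm square, 124 mm high), 185 mm from pinch along +y. Two fixed inner tubes, 20 mm square, run from it along -y, the front one through pinch, the back one 190 mm further in x.
- sleeve_end (a point): Centre of the bracket-side mouth of the front sleeve: the outer tube, 25 mm square, wall 1.5 mm, 300 mm long, that slides over the inner tube and carries the tray. Starts 30 mm from pinch along +y. A clip in the inner tube pushes two domed brass buttons (10 mm across) out through 12 mm holes in the sleeve's near and far faces, and so locks it; black ribbed grip strips lie along the holes there.
- tray (a joint): How far the tray with its sleeves has slid in along +y of pinch, m: 0 at the start. The next pair of holes in the sleeve reaches the buttons after 45 to 52 mm; there they spring out by themselves and stop the sleeve dead. About 3 N of friction; locked, it has 1 mm of play each way and gives 1 mm more at 15 N. A tug of 15 to 20 N proves the lock.
- button_near (a joint): The button on the sleeve face towards the robot: how far it is pressed in, m. 0 = fully out, its tip 6.5 mm proud of the sleeve (19 mm from the tube axis); 0.0065 = flush with the sleeve; about 0.008 = inside the wall. Spring 2 N at 0, 4 N at flush. With both flush under flat pads, the hole edge rides over the domes as the sleeve is pushed (10 to 25 N along the tube to start, then less).
- button_far (a joint): The same for the opposite button, on the sleeve face away from the robot. Each button stands at most 12 N from the edge of its hole (24 N along the tube for the pair), knocks included: creep up to the stop at 15 mm/s or less and stop on touch.
- tray_end (a point): Top middle of the bamboo tray's end wall over the insert (its -y end), 125 mm above the ledge. Tray 130 mm across, 210 mm along the tube, 31 mm high, underside 88 mm above the ledge with its cross-bars.
- insert_rim (a point): Centre of the mouth of the steel tagine insert (loose, 850 g), at the height of its rim, about 68 mm above the ledge: outside 166 mm across at the rim, inside 160 mm, 60 mm high, two small loop handles, on a cork trivet 8 mm thick. z up.
- lid_knob (a point): Centre of the black knob of the glass lid (loose, about 300 to 480 g): an upright cylinder 34 mm across, 26 mm high, its top 13 mm above this point; 8 mm of stem below it, then the glass dome. The lid stands upright on the ledge, this point 59 mm above it. z up.
- lid_seat (a point): Centre of the lid at the underside of its steel flange (174 mm across), 51 mm below the knob point. Below the flange a plug 152 mm across and 8 mm deep drops into the insert's mouth; seated, this point coincides with insert_rim.
- trivet_top (a point): Centre of the top of the round cork trivet (150 mm across, 8 mm thick, fixed), under the insert.
- cup0: Terracotta spice cup, 48 mm across, 48 mm high, standing loose in the tray; origin under its centre, z up.
- cup1: White spice cup, same size, loose in the tray.
- cup2: Yellow spice cup, same size, loose in the tray.
- scoop: Green plastic scoop, 90 mm long, hooked over the tray's end wall that faces the bracket (its +y end), hanging outside; origin at the top of its hook, 128 mm above the ledge.
- mill: Dark wooden pepper mill, 170 mm high, beyond the tray; origin under its centre.
- oil: Green glass oil bottle, 210 mm high, beyond the tray; origin under its centre.
- bowl: White bowl, 110 mm across, 50 mm high, at the near left; origin under its centre.
- mug: Terracotta mug, 76 mm across, 90 mm high, at the near left; origin under its centre.
Not all that is in view belongs to the job. What is shaped like the part that bears lid_knob but blue is not meant.

How it is judged:
By the outcome, as a careful person would: the job done as asked, in the order asked, and still so for the second after the job is handed in, with the robot touching nothing.
It also fails if it takes over 67 s, if anything falls off the work surface, if the arm or the gripper's body presses on something with over 40 N, if the wrist force passes 120 N, or if a joint passes its speed limit or range.

## Working session

There is one attempt and no reset: what is moved stays moved. The work goes in short steps, Python scripts to look and compute and a tool call to move; the robot and the scene stay as the last step left them, time stands still between calls to the robot, and variables do not carry over. Pictures are saved under pics/ and viewed, at most 10 in all, crops included, and the job is handed in when it is done.

Besides the shell and the picture viewer there is one more tool, called after "Request:" by a JSON object that holds its "name" and its "arguments", one argument or row to a line. apply_moves: Moves the arm, as the interface text tells. Its arguments: {"type":"object","properties":{"commands":{"type":"array"}},"required":["commands"]}

```bash
mkdir -p pics; ls; cat > h.py <<'E'
from plant import ctrl
import numpy as np, cv2
def snap(n,save=None):
    p=ctrl.snapshot(n)
    if save: cv2.imwrite('pics/'+save,p['img'][:,:,::-1])
    return p
def ray(p,uv):
    K=np.array([[p['fx'],0,p['cx']],[0,p['fy'],p['cy']],[0,0,1.]])
    q=cv2.undistortPoints(np.array([[uv]],float),K,np.array(p['dist_coeffs'],float))[0,0]
    T=np.array(p['T']); d=T[:3,:3]@np.array([q[0],-q[1],-1]); return T[:3,3],d/np.linalg.norm(d)
def atz(p,uv,z):
    o,d=ray(p,uv); return o+d*(z-o[2])/d[2]
def tri(rs):
    A=0;b=0
    for o,d in rs:
        M=np.eye(3)-np.outer(d,d);A=A+M;b=b+M@o
    return np.linalg.solve(A,b)
def proj(p,X):
    T=np.array(p['T']); c=T[:3,:3].T@(np.array(X)-T[:3,3]); c=np.array([c[0],-c[1],-c[2]])
    K=np.array([[p['fx'],0,p['cx']],[0,p['fy'],p['cy']],[0,0,1.]])
    return cv2.projectPoints(c.reshape(1,3),np.zeros(3),np.zeros(3),K,np.array(p['dist_coeffs'],float))[0].ravel()
E
cat > a.py <<'E'
from h import *
np.set_printoptions(precision=4,suppress=True)
o=ctrl.get_obs(); print(o['tool_pos'],o['orientation'],o['opening'],o['force'],ctrl.nose_length)
P={n:snap(n,n+'0.png') for n in('scene','top','wrist')}
Z=dict(pinch=.105,bracket=.124,sleeve_end=.105,tray_end=.125,insert_rim=.068,lid_knob=.059,lid_seat=.008)
for n,z in Z.items():
    for c,p in P.items():
        for r in ctrl.spot_point(p,n)[:3]: print(n,c,r['score'],np.round(r['at']),atz(p,r['at'],z))
E
python3 a.py; python3 -c "
import cv2,numpy as np
"
```

```text
pics
[0.2369 0.6316 0.2426] [179.9047  -0.0087 -20.5609] 0.08777089500664942 [ 0.5783 -0.5404 -1.3522] 0.017
pinch scene 0.84 [385. 188.] [0.444  0.2034 0.105 ]
pinch top 0.86 [257. 290.] [0.4396 0.2088 0.105 ]
pinch top 0.58 [453. 236.] [ 0.5396 -0.2842  0.105 ]
bracket scene 0.77 [459. 148.] [0.4195 0.3953 0.124 ]
bracket top 0.79 [179. 298.] [0.4319 0.3933 0.124 ]
bracket top 0.36 [336. 165.] [ 0.7399 -0.0056  0.124 ]
sleeve_end scene 0.66 [403. 183.] [0.4462 0.2444 0.105 ]
sleeve_end top 0.75 [245. 290.] [0.442 0.239 0.105]
tray_end scene 0.64 [289. 266.] [ 0.5585 -0.0512  0.125 ]
tray_end top 0.97 [361. 229.] [ 0.5685 -0.0557  0.125 ]
tray_end top 0.39 [341. 236.] [ 0.5542 -0.0044  0.125 ]
insert_rim top 0.64 [377. 228.] [ 0.5833 -0.1037  0.068 ]
lid_knob scene 0.86 [153. 216.] [ 0.2808 -0.2552  0.059 ]
lid_knob scene 0.81 [157. 335.] [ 0.5594 -0.3066  0.059 ]
lid_knob top 0.77 [449. 345.] [ 0.275  -0.2525  0.059 ]
lid_knob top 0.71 [456. 236.] [ 0.5484 -0.3075  0.059 ]
lid_knob top 0.54 [360. 229.] [ 0.5839 -0.0588  0.059 ]
lid_seat scene 0.9 [160. 345.] [ 0.5514 -0.313   0.008 ]
lid_seat scene 0.76 [153. 227.] [ 0.2648 -0.2648  0.008 ]
lid_seat top 0.81 [452. 239.] [ 0.5518 -0.3113  0.008 ]
lid_seat top 0.76 [447. 347.] [ 0.2691 -0.2616  0.008 ]
lid_seat top 0.54 [297. 244.] [0.5689 0.1109 0.008 ]
```

View pics/scene0.png

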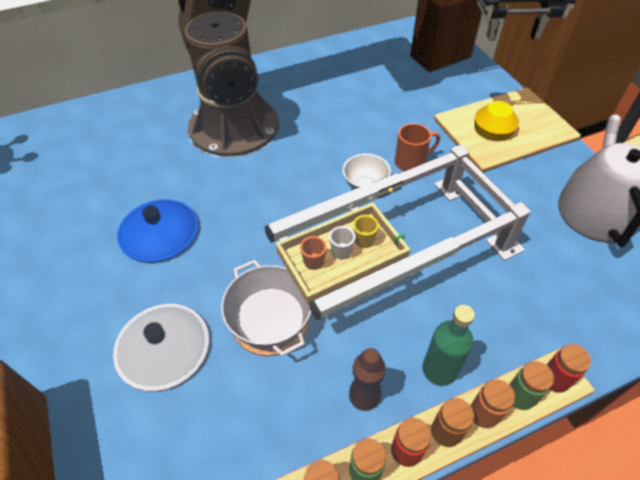

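View pics/top0.png

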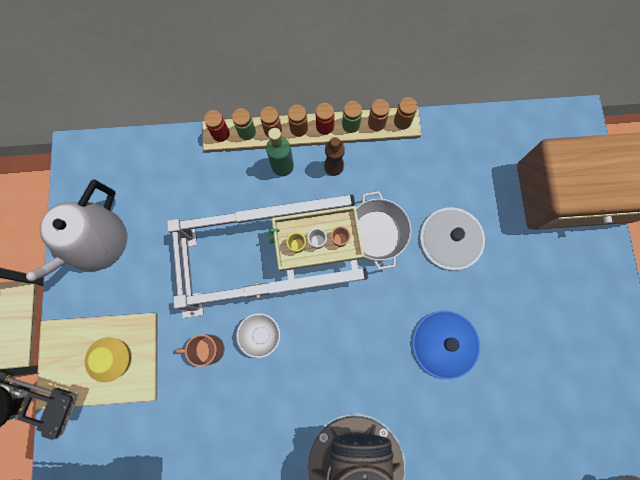

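The blue lid at top view (447,345) is the decoy and the clear glass lid at (452,239) is the target (knob at (457,235)). The front tube runs from the bracket at (180,300) to (365,275), with the grip strips near (257,290). I'll move above pinch and look from close up.

Request:
{"name": "apply_moves", "arguments": {
  "commands": [
    [[20.4,-42.6,2],-1.143,0],
    [[20.4,-42.6,2],-1.143,0],
    [[20.4,-42.6,2],-1.143,0],
    [[20.4,-42.6,2],-1.143,0],
    [[20.4,-42.6,2],-1.143,0],
    [[20.4,-42.6,2],-1.143,0],
    [[20.4,-42.6,2],-1.143,0],
    [[20.4,-42.6,2],-1.143,0],
    [[20.4,-42.6,2],-1.143,0],
    [[20.4,-42.6,2],-1.143,0],
    [[20.4,-42.6,2],-1.143,0],
    [[20.4,-42.6,2],-1.143,0],
    [[20.4,-42.6,2],-1.143,0],
    [[20.4,-42.6,2],-1.143,0],
    [[20.4,-42.6,2],-1.143,0]
  ]
}}

```text
clock: 2.45
tool_pos: [0.441, 0.2062, 0.2636]
orientation: [-180.0, 0.0, -86.1]
force: [0.3, -0.2, -0.2]
opening: 0.0878
gripper_force: 0.0
```

```bash
cat > b.py <<'E'
from h import *
np.set_printoptions(precision=4,suppress=True)
o=ctrl.get_obs(); print(o['clock'],o['tool_pos'],o['orientation'],o['force'],o['joint_pos'])
P={n:snap(n,n+'1.png') for n in('wrist','top','scene')}
Z=dict(pinch=.105,bracket=.124,sleeve_end=.105,button_near=.105,button_far=.105)
for n,z in Z.items():
    for c,p in P.items():
        for r in ctrl.spot_point(p,n)[:2]: print(n,c,r['score'],np.round(r['at']),atz(p,r['at'],z))
E
python3 b.py
```

```text
2.45 [0.441  0.2062 0.2636] [-179.9916    0.0169  -86.067 ] [ 0.3284 -0.1725 -0.1992] [ 48.2604   1.7384 -20.4974  -0.0067 -67.7464 -44.3249]
pinch wrist 0.78 [318. 234.] [0.4386 0.2122 0.105 ]
pinch top 0.9 [258. 292.] [0.4341 0.2075 0.105 ]
pinch scene 0.94 [384. 185.] [0.4359 0.2046 0.105 ]
bracket wrist 0.43 [113. 155.] [0.5828 0.1613 0.124 ]
bracket scene 0.78 [459. 150.] [0.4235 0.3919 0.124 ]
sleeve_end wrist 0.71 [320. 267.] [0.4345 0.2381 0.105 ]
sleeve_end top 0.83 [245. 289.] [0.4435 0.2392 0.105 ]
sleeve_end scene 0.76 [400. 182.] [0.4416 0.2403 0.105 ]Traceback (most recent call last):
  File "b.py", line 8, in <module>
    for r in ctrl.spot_point(p,n)[:2]: print(n,c,r['score'],np.round(r['at']),atz(p,r['at'],z))
             ~~~~~~~~~~~~~~~^^^^^
ValueError: it knows: bowl, bracket, cup, insert_rim, lid_knob, lid_seat, mill, mug, oil, pinch, scoop, sleeve_end, tray_end, trivet_top
```

View pics/wrist1.png

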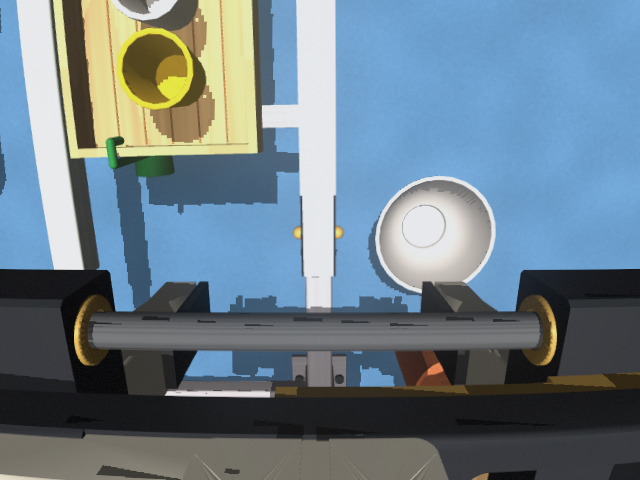

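The wrist view shows the brass buttons at (298,232) and (339,232), the sleeve mouth near (319,276) and the tube running almost vertically. Next I'll measure the tube's direction.

```bash
cat > c.py <<'E'
from h import *
np.set_printoptions(precision=4,suppress=True)
p=snap('wrist'); im=p['img'].astype(int)
hsv=cv2.cvtColor(p['img'],cv2.COLOR_RGB2HSV)
m=(hsv[...,0]>15)&(hsv[...,0]<30)&(hsv[...,1]>130)
m[:215]=0;m[250:]=0;m[:,:285]=0;m[:,355:]=0
B=[]
for s in (slice(285,319),slice(319,355)):
    ys,xs=np.nonzero(m[:,s]); B.append(atz(p,(xs.mean()+s.start,ys.mean()),.105)); print(xs.mean()+s.start,ys.mean(),len(xs),B[-1])
print('mid',(B[0]+B[1])/2, 'ang',np.degrees(np.arctan2(*(B[0]-B[1])[[1,0]])))
w=(hsv[...,1]<40)&(hsv[...,2]>150); E=[]
for r in list(range(10,95,5))+list(range(135,190,5)):
    xs=[x for x in range(285,350) if w[r,x]]
    # contiguous run through 318
    a=b=317
    while w[r,a-1]:a-=1
    while w[r,b+1]:b+=1
    if b-a<45: E.append(np.r_[atz(p,(a-.5,r),.1175)[:2],atz(p,(b+.5,r),.1175)[:2]])
E=np.array(E); print(len(E))
for k in (0,2):
    f=np.polyfit(E[:,k+1],E[:,k],1); print('edge',f,np.degrees(np.arctan(-f[0])),'x at y=.21',np.polyval(f,.21))
E
python3 c.py
```

```text
295.84615384615387 233.0 13 [0.4548 0.2122 0.105 ]
339.5833333333333 232.83333333333334 12 [0.4221 0.2098 0.105 ]
mid [0.4385 0.211  0.105 ] ang 4.1761028049126345
28
edge [-0.0789  0.4678] 4.510336636993756 x at y=.21 0.4512837301861004
edge [-0.0788  0.4431] 4.503946436549157 x at y=.21 0.4265882143184307
```

Request:
{"name": "apply_moves", "arguments": {
  "commands": [
    [[-0.1,0.2,-2],0.01,0],
    [[-0.2,0.4,-4],0.01,0],
    [[-0.2,0.4,-6],0.01,0],
    [[-0.2,0.4,-8],0.01,0],
    [[-0.2,0.4,-10],0.01,0],
    [[-0.2,0.4,-12],0.01,0],
    [[-0.2,0.4,-13.5],0.01,0],
    [[-0.2,0.4,-15],0.01,0],
    [[-0.2,0.4,-16],0.01,0],
    [[-0.2,0.4,-16.1],0.01,0],
    [[-0.2,0.4,-16.1],0.01,0]
  ]
}}

```text
clock: 4.02
tool_pos: [0.4389, 0.2097, 0.1022]
orientation: [179.9, -0.1, -85.5]
force: [-0.8, 0.1, 0.7]
opening: 0.0877
gripper_force: 0.0
```

```bash
cat > d.py <<'E'
from h import *
import sys
o=ctrl.get_obs(); print(o['clock'],o['tool_pos'],o['orientation'],o['force'])
p=snap('wrist','w_%s.png'%sys.argv[1])
E
python3 d.py 2
```

```text
4.0167 [0.43889868 0.209716   0.10220282] [ 1.79945450e+02 -6.04863471e-02 -8.54734817e+01] [-0.77649644  0.0922081   0.65693224]
```

View pics/w_2.png

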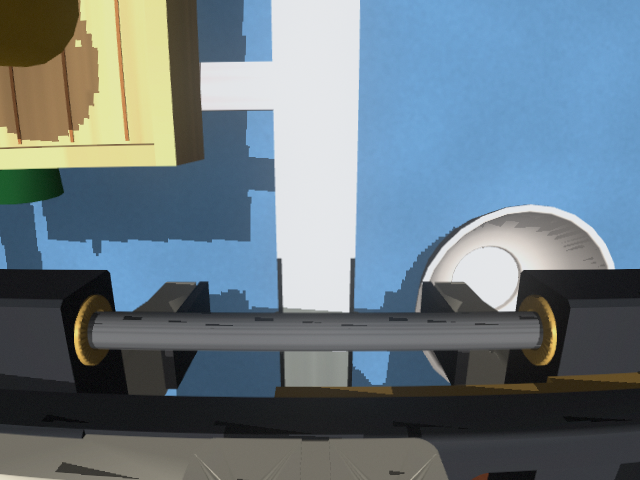

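The tube is centred between the fingers, so I'll close.

Request:
{"name": "apply_moves", "arguments": {
  "commands": [
    [[0,0,0],0,0.4],
    [[0,0,0],0,0.5],
    [[0,0,0],0,0.6],
    [[0,0,0],0,0.7],
    [[0,0,0],0,1],
    [[0,0,0],0,1],
    [[0,0,0],0,1],
    [[0,0,0],0,1],
    [[0,0,0],0,1],
    [[0,0,0],0,1]
  ]
}}

```text
clock: 4.9
tool_pos: [0.439, 0.21, 0.1026]
orientation: [180.0, -0.0, -85.5]
force: [-0.4, -0.3, 0.2]
opening: 0.0263
gripper_force: 3.7
```

Request:
{"name": "apply_moves", "arguments": {
  "commands": [
    [[0,0,0],0,1],
    [[0,0,0],0,1],
    [[0,0,0],0,1],
    [[0,0,0],0,1]
  ]
}}

```text
clock: 5.23
tool_pos: [0.4388, 0.2099, 0.1025]
orientation: [180.0, -0.0, -85.5]
force: [-4.3, 1.2, 3.3]
opening: 0.0249
gripper_force: 30.0
```

Request:
{"name": "apply_moves", "arguments": {
  "commands": [
    [[-0.01,0.1,0],0,1],
    [[-0.02,0.2,0],0,1],
    [[-0.02,0.3,0],0,1],
    [[-0.03,0.4,0],0,1]
  ]
}}

```text
clock: 5.57
tool_pos: [0.4385, 0.2126, 0.1025]
orientation: [179.9, -0.1, -85.5]
force: [0.5, -7.2, 4.1]
opening: 0.0247
gripper_force: 30.0
```

Request:
{"name": "apply_moves", "arguments": {
  "commands": [
    [[-0.01,0.1,0],0,1],
    [[-0.02,0.2,0],0,1],
    [[-0.03,0.4,0],0,1],
    [[-0.05,0.6,0],0,1],
    [[-0.06,0.8,0],0,1],
    [[-0.06,0.8,0],0,1]
  ]
}}

```text
clock: 6.07
tool_pos: [0.4378, 0.2212, 0.1025]
orientation: [179.9, -0.1, -85.5]
force: [-4.3, -1.7, 4.7]
opening: 0.0243
gripper_force: 30.0
```

```bash
cat > e.py <<'E'
from h import *
import sys
np.set_printoptions(precision=4,suppress=True)
o=ctrl.get_obs(); print(o['clock'],o['tool_pos'],o['force'])
for c in('top','scene'):
    p=snap(c)
    for n,z in (('tray_end',.125),('scoop',.128)):
        for r in ctrl.spot_point(p,n)[:2]: print(n,c,r['score'],np.round(r['at'],1),atz(p,r['at'],z))
E
python3 e.py
```

```text
6.0667 [0.4378 0.2212 0.1025] [-4.3234 -1.7032  4.7391]
tray_end top 0.69 [353.  229.4] [ 0.5694 -0.0358  0.125 ]
scoop top 0.51 [255.5 288.5] [0.4406 0.2094 0.128 ]
scoop top 0.43 [268.6 229. ] [0.5847 0.1715 0.128 ]
tray_end scene 0.78 [294.3 264.4] [ 0.5595 -0.0415  0.125 ]
scoop scene 0.43 [402.3 235.5] [0.5817 0.1652 0.128 ]
```

Request:
{"name": "apply_moves", "arguments": {
  "commands": [
    [[-0.02,0.2,0],0,1],
    [[-0.03,0.4,0],0,1],
    [[-0.05,0.6,0],0,1],
    [[-0.06,0.8,0],0,1],
    [[-0.08,1.0,0],0,1],
    [[-0.09,1.2,0],0,1],
    [[-0.11,1.4,0],0,1],
    [[-0.13,1.6,0],0,1],
    [[-0.14,1.8,0],0,1],
    [[-0.16,2.0,0],0,1],
    [[-0.17,2.2,0],0,1],
    [[-0.19,2.4,0],0,1],
    [[-0.2,2.5,0],0,1],
    [[-0.2,2.6,0],0,1],
    [[-0.2,2.6,0],0,1]
  ]
}}

```text
clock: 7.62
tool_pos: [0.4357, 0.2471, 0.1025]
orientation: [179.9, -0.1, -85.5]
force: [-4.4, -4.7, 6.3]
opening: 0.0245
gripper_force: 30.0
```

```bash
python3 d.py 3; python3 e.py
```

```text
7.6167 [0.43572989 0.24705513 0.10251842] [ 1.79937389e+02 -9.36804306e-02 -8.54850744e+01] [-4.37692519 -4.65845007  6.28889721]
7.6667 [0.4357 0.2471 0.1025] [-4.6428 -2.7502  5.4882]
tray_end top 0.66 [346.1 234.3] [ 0.5583 -0.0178  0.125 ]
scoop top 0.57 [256.7 230.8] [0.5823 0.2009 0.128 ]
tray_end scene 0.75 [305.5 256.3] [ 0.5511 -0.0164  0.125 ]
scoop scene 0.62 [358.6 239. ] [0.5564 0.0875 0.128 ]
scoop scene 0.62 [380.2 233. ] [0.5599 0.1304 0.128 ]
```

View pics/w_3.png

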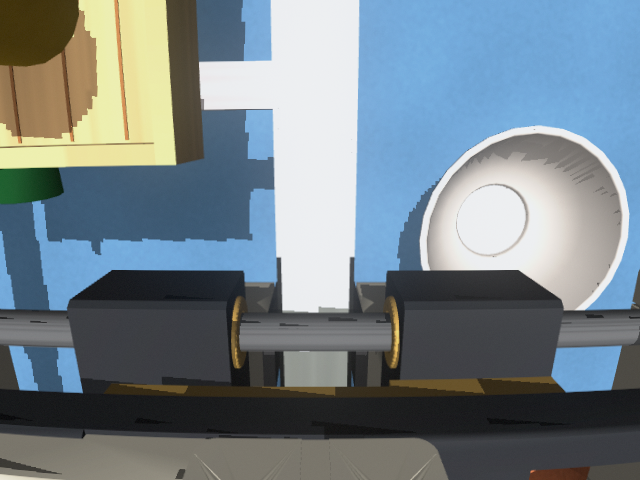

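There's no slip: the tray sits at the same place relative to the gripper, about 37 mm in. I'll creep from here.

Request:
{"name": "apply_moves", "arguments": {
  "commands": [
    [[-0.01,0.1,0],0,1],
    [[-0.02,0.2,0],0,1],
    [[-0.02,0.3,0],0,1],
    [[-0.03,0.4,0],0,1],
    [[-0.04,0.5,0],0,1],
    [[-0.05,0.6,0],0,1],
    [[-0.05,0.65,0],0,1],
    [[-0.06,0.7,0],0,1]
  ]
}}

```text
clock: 8.63
tool_pos: [0.4351, 0.2548, 0.1025]
orientation: [180.0, -0.0, -85.5]
force: [-4.0, -2.5, 5.5]
opening: 0.0247
gripper_force: 30.0
```

Request:
{"name": "apply_moves", "arguments": {
  "commands": [
    [[0,0.05,0],0,1],
    [[-0.01,0.1,0],0,1],
    [[-0.01,0.15,0],0,1]
  ]
}}

```text
clock: 8.88
tool_pos: [0.435, 0.2558, 0.1026]
orientation: [179.9, -0.1, -85.5]
force: [-4.1, -4.1, 6.1]
opening: 0.025
gripper_force: 30.0
```

Request:
{"name": "apply_moves", "arguments": {
  "commands": [
    [[0,0.05,0],0,1],
    [[-0.01,0.1,0],0,1]
  ]
}}

```text
clock: 9.05
tool_pos: [0.4349, 0.2568, 0.1025]
orientation: [179.9, -0.1, -85.5]
force: [-4.5, -3.8, 5.1]
opening: 0.025
gripper_force: 30.0
```

Request:
{"name": "apply_moves", "arguments": {
  "commands": [
    [[0,0.05,0],0,1],
    [[-0.01,0.1,0],0,1]
  ]
}}

```text
clock: 9.22
tool_pos: [0.4349, 0.2574, 0.1025]
orientation: [179.9, -0.1, -85.5]
force: [-1.5, -6.6, 6.0]
opening: 0.0248
gripper_force: 30.0
```

Request:
{"name": "apply_moves", "arguments": {
  "commands": [
    [[0,0.03,0],0,1],
    [[0,0.03,0],0,1]
  ]
}}

```text
clock: 9.38
tool_pos: [0.4349, 0.2575, 0.1025]
orientation: [179.9, -0.1, -85.5]
force: [-2.6, -5.7, 6.4]
opening: 0.0246
gripper_force: 30.0
```

Request:
{"name": "apply_moves", "arguments": {
  "commands": [
    [[0,0.05,0],0,1],
    [[0,0.05,0],0,1]
  ]
}}

```text
clock: 9.55
tool_pos: [0.4348, 0.2576, 0.1025]
orientation: [179.9, -0.2, -85.5]
force: [-3.0, -6.9, 7.9]
opening: 0.0248
gripper_force: 30.0
```

Request:
{"name": "apply_moves", "arguments": {
  "commands": [
    [[0,0.05,0],0,1],
    [[-0.01,0.1,0],0,1],
    [[-0.01,0.1,0],0,1]
  ]
}}

```text
clock: 9.8
tool_pos: [0.4348, 0.2578, 0.1025]
orientation: [179.9, -0.2, -85.5]
force: [-0.7, -12.2, 7.9]
opening: 0.025
gripper_force: 30.0
```

The sleeve stopped about 48 mm in with the force rising to 12 N, so the buttons are at the stop. Now the measured tug outwards.

Request:
{"name": "apply_moves", "arguments": {
  "commands": [
    [[0.01,-0.1,0],0,1],
    [[0.02,-0.2,0],0,1],
    [[0.03,-0.3,0],0,1],
    [[0.03,-0.4,0],0,1],
    [[0.04,-0.5,0],0,1],
    [[0.04,-0.5,0],0,1]
  ]
}}

```text
clock: 10.3
tool_pos: [0.4351, 0.2556, 0.1025]
orientation: [180.0, 0.0, -85.5]
force: [-6.0, 1.6, 3.8]
opening: 0.025
gripper_force: 30.0
```

Request:
{"name": "apply_moves", "arguments": {
  "commands": [
    [[0.0,-0.05,0],0,1],
    [[0.01,-0.1,0],0,1],
    [[0.01,-0.15,0],0,1],
    [[0.01,-0.15,0],0,1]
  ]
}}

```text
clock: 10.63
tool_pos: [0.4352, 0.2546, 0.1025]
orientation: [180.0, 0.1, -85.5]
force: [-7.7, 3.7, 3.7]
opening: 0.025
gripper_force: 30.0
```

Request:
{"name": "apply_moves", "arguments": {
  "commands": [
    [[0.0,-0.05,0],0,1],
    [[0.01,-0.1,0],0,1],
    [[0.01,-0.1,0],0,1]
  ]
}}

```text
clock: 10.88
tool_pos: [0.4352, 0.2544, 0.1025]
orientation: [180.0, 0.1, -85.5]
force: [-9.6, 7.1, 1.9]
opening: 0.0246
gripper_force: 30.0
```

Request:
{"name": "apply_moves", "arguments": {
  "commands": [
    [[0.01,-0.05,0],0,1],
    [[0.01,-0.1,0],0,1],
    [[0.01,-0.15,0],0,1],
    [[0.01,-0.15,0],0,1]
  ]
}}

```text
clock: 11.22
tool_pos: [0.4353, 0.2541, 0.1026]
orientation: [-180.0, 0.3, -85.5]
force: [-11.8, 13.2, 2.5]
opening: 0.0245
gripper_force: 30.0
```

Request:
{"name": "apply_moves", "arguments": {
  "commands": [
    [[-0.03,-0.03,0],0,1],
    [[-0.06,-0.06,0],0,1],
    [[-0.06,-0.1,0],0,1],
    [[-0.06,-0.1,0],0,1]
  ]
}}

```text
clock: 11.55
tool_pos: [0.4352, 0.254, 0.1026]
orientation: [-179.9, 0.3, -85.5]
force: [-9.5, 16.2, -1.5]
opening: 0.0247
gripper_force: 30.0
```

Request:
{"name": "apply_moves", "arguments": {
  "commands": [
    [[-0.02,-0.03,0],0,1],
    [[-0.02,-0.03,0],0,1],
    [[-0.02,-0.03,0],0,1]
  ]
}}

```text
clock: 11.8
tool_pos: [0.4352, 0.2539, 0.1026]
orientation: [-179.9, 0.3, -85.5]
force: [-9.1, 16.3, -3.7]
opening: 0.0248
gripper_force: 30.0
```

Request:
{"name": "apply_moves", "arguments": {
  "commands": [
    [[0,-0.03,0],0,1],
    [[0,-0.05,0],0,1],
    [[0,-0.05,0],0,1]
  ]
}}

```text
clock: 12.05
tool_pos: [0.4352, 0.2539, 0.1026]
orientation: [-179.9, 0.4, -85.4]
force: [-9.3, 17.8, -3.7]
opening: 0.0244
gripper_force: 30.0
```

Request:
{"name": "apply_moves", "arguments": {
  "commands": [
    [[-0.05,0.1,0],0,1],
    [[-0.1,0.2,0],0,1],
    [[-0.12,0.3,0],0,1],
    [[-0.15,0.4,0],0,1],
    [[-0.15,0.4,0],0,1]
  ]
}}

```text
clock: 12.47
tool_pos: [0.435, 0.2549, 0.1025]
orientation: [-179.8, 0.1, -85.4]
force: [6.6, 1.8, -4.6]
opening: 0.0247
gripper_force: 30.0
```

Request:
{"name": "apply_moves", "arguments": {
  "commands": [
    [[0.05,0,0],0,0.5],
    [[0.05,0,0],0,0],
    [[0.05,0,0],0,0],
    [[0.05,0,0],0,0],
    [[0.05,0,0],0,0],
    [[0.05,0,0],0,0],
    [[0.05,0,2],0,0],
    [[0.05,0,5],0,0],
    [[0.05,0,8],0,0],
    [[0.05,0,11],0,0],
    [[0.05,0,14],0,0],
    [[0.05,0,16],0,0],
    [[0.05,0,16],0,0]
  ]
}}

```text
clock: 13.55
tool_pos: [0.4357, 0.2548, 0.2676]
orientation: [-179.6, 0.3, -85.4]
force: [0.2, 0.7, 0.9]
opening: 0.0877
gripper_force: 0.0
```

```bash
python3 d.py 4; python3 e.py
```

```text
13.55 [0.43572418 0.25480573 0.26755589] [-179.63586697    0.27554372  -85.43552513] [0.20927873 0.65320834 0.9129112 ]
13.6 [0.4348 0.2543 0.265 ] [-0.0193 -0.0762 -0.9256]
tray_end top 0.92 [340.1 234.1] [ 0.5599 -0.0031  0.125 ]
scoop top 0.66 [451.6 236.5] [ 0.5335 -0.2745  0.128 ]
scoop top 0.51 [258.4 233.4] [0.5754 0.197  0.128 ]
tray_end scene 0.74 [310.7 256.1] [ 0.5545 -0.0077  0.125 ]
scoop scene 0.62 [414.6 225.8] [0.5707 0.1977 0.128 ]
```

View pics/w_4.png

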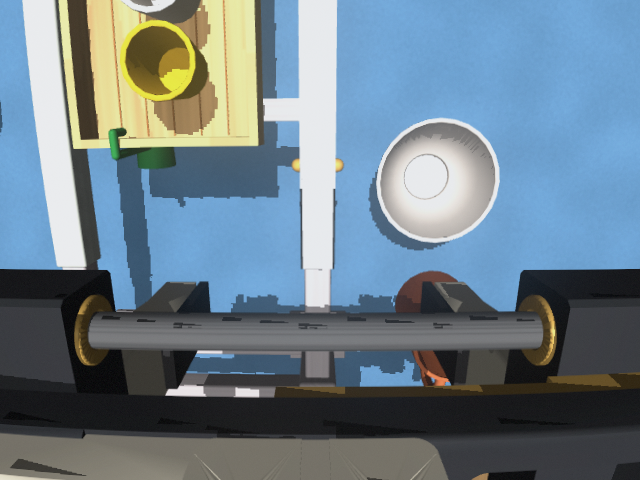

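The buttons stand proud in the new hole at (297,165) and (339,165), and the cups and scoop are still in place. Next I'll fly over the insert and look.

Request:
{"name": "apply_moves", "arguments": {
  "commands": [
    [[1.2,-3,1],0,0],
    [[2.5,-6.5,2],0,0],
    [[4,-10,4],0,0],
    [[5.5,-13.5,4],0,0],
    [[6.9,-17,4],0,0],
    [[8.3,-20.5,4],0,0],
    [[9.7,-24,4],0,0],
    [[11.1,-27.5,4],0,0],
    [[12.5,-31,4],0,0],
    [[13.5,-34,4],0,0],
    [[14,-35.5,4],0,0],
    [[14,-35.5,4],0,0],
    [[14,-35.5,4],0,0]
  ]
}}

```text
clock: 14.98
tool_pos: [0.5739, -0.1025, 0.3012]
orientation: [179.9, 0.0, -85.6]
force: [-1.0, 0.6, 0.9]
opening: 0.0874
gripper_force: 0.0
```

```bash
cat > f.py <<'E'
from h import *
import sys
np.set_printoptions(precision=4,suppress=True)
o=ctrl.get_obs(); print(o['clock'],o['tool_pos'],o['orientation'],o['force'])
for c in('wrist','top','scene'):
    p=snap(c,'%s_%s.png'%(c,sys.argv[1]))
    for n,z in (('insert_rim',.068),('tray_end',.125),('lid_knob',.059),('lid_seat',.008)):
        for r in ctrl.spot_point(p,n)[:2]: print(n,c,r['score'],np.round(r['at'],1),atz(p,r['at'],z))
E
python3 f.py 5
```

```text
14.9833 [ 0.5739 -0.1025  0.3012] [179.8704   0.0007 -85.6029] [-0.953   0.6076  0.8672]
insert_rim wrist 0.72 [309.7 207. ] [ 0.5781 -0.1035  0.068 ]
lid_seat wrist 0.91 [607.9  77.2] [ 0.2765 -0.2563  0.008 ]
lid_knob top 0.95 [455.3 234. ] [ 0.5536 -0.3059  0.059 ]
lid_knob top 0.89 [450.9 341.9] [ 0.2818 -0.2586  0.059 ]
lid_seat top 0.71 [450.4 240.5] [ 0.5474 -0.3061  0.008 ]
lid_seat top 0.57 [447.1 344.4] [ 0.2749 -0.2618  0.008 ]
insert_rim scene 0.91 [264.9 300.1] [ 0.5739 -0.1082  0.068 ]
insert_rim scene 0.38 [336.2 251.2] [0.5256 0.0569 0.068 ]
tray_end scene 0.98 [310.5 258.2] [ 0.5587 -0.0098  0.125 ]
lid_knob scene 0.85 [152.3 216.4] [ 0.2817 -0.2565  0.059 ]
lid_knob scene 0.71 [156.3 331.6] [ 0.5519 -0.306   0.059 ]
lid_seat scene 0.83 [154.5 229.4] [ 0.2722 -0.2639  0.008 ]
lid_seat scene 0.62 [161.9 344.5] [ 0.551  -0.3094  0.008 ]
```

View pics/wrist_5.png

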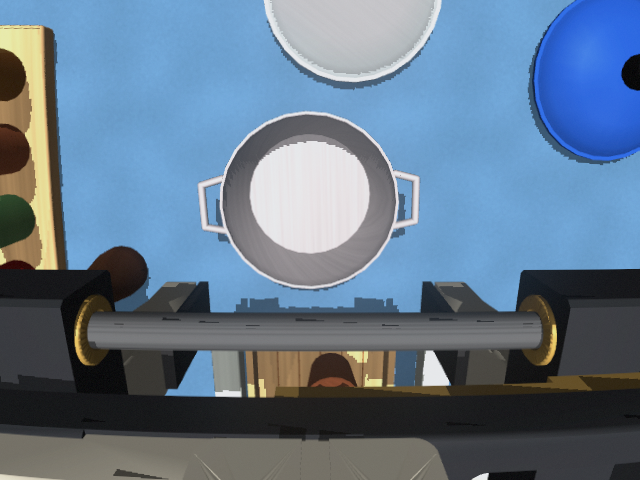

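The insert's rim spans columns 221–399 and rows 112–289, so its centre is about (310,200). The clear lid shows at the top and the blue one at the right. I'll fit the rim.

```bash
cat > g.py <<'E'
from h import *
np.set_printoptions(precision=4,suppress=True)
p=snap('wrist'); hsv=cv2.cvtColor(p['img'],cv2.COLOR_RGB2HSV)
s=hsv[...,1]; pts=[]
c=(310,200)
for a in np.radians(np.arange(0,360,2)):
    if abs(np.sin(a))<.35 : continue     # handles
    rs=np.arange(75,105,.25)
    x=c[0]+rs*np.cos(a); y=c[1]+rs*np.sin(a)
    v=cv2.remap(s,x.astype(np.float32)[None],y.astype(np.float32)[None],cv2.INTER_LINEAR)[0]
    k=np.nonzero(v<70)[0]
    if len(k) and k[-1]<len(rs)-1: pts.append(atz(p,(x[k[-1]],y[k[-1]]),.0675)[:2])
q=np.array(pts); m=np.ones(len(q),bool)
for _ in range(5):
    A=np.c_[2*q[m],np.ones(m.sum())]; sol=np.linalg.lstsq(A,(q[m]**2).sum(1),rcond=None)[0]
    R=np.sqrt(sol[2]+sol[:2]@sol[:2]); e=np.linalg.norm(q-sol[:2],axis=1)-R; m=abs(e)<max(.001,2*e[m].std())
print(sol[:2],R,m.sum(),len(q),e[m].std())
E
python3 g.py
```

```text
[ 0.5792 -0.106 ] 0.08296380621041424 138 138 0.0002211557305256719
```

Request:
{"name": "apply_moves", "arguments": {
  "commands": [
    [[-0.5,-3.5,0],0,0],
    [[-1,-7,0],0,0],
    [[-1.5,-11,-1],0,0],
    [[-2,-15,-2],0,0],
    [[-2.2,-18,-3],0,0],
    [[-2.2,-20.4,-4],0,0],
    [[-2.2,-20.4,-4],0,0],
    [[-2.2,-20.4,-4],0,0]
  ]
}}

```text
clock: 16.45
tool_pos: [0.5513, -0.3068, 0.2613]
orientation: [179.9, 0.0, -85.6]
force: [0.1, 0.3, 1.0]
opening: 0.0874
gripper_force: 0.0
```

```bash
python3 f.py 6
```

```text
16.45 [ 0.5513 -0.3068  0.2613] [179.8824   0.0381 -85.6301] [0.1142 0.3181 1.0339]
lid_knob wrist 0.6 [313.7 208.8] [ 0.5522 -0.312   0.059 ]
lid_seat wrist 0.66 [573.  275.8] [ 0.2734 -0.2531  0.008 ]
insert_rim top 0.69 [379.1 227.6] [ 0.5829 -0.1083  0.068 ]
tray_end top 0.73 [341.5 232.7] [ 0.5631 -0.0068  0.125 ]
tray_end top 0.64 [381.3 227.7] [ 0.5687 -0.1057  0.125 ]
lid_seat top 0.54 [255.4 287.9] [0.4565 0.2273 0.008 ]
insert_rim scene 0.8 [263.2 301.3] [ 0.575  -0.1119  0.068 ]
tray_end scene 0.46 [438.8 369. ] [0.833  0.0914 0.125 ]
lid_knob scene 0.98 [150.8 215.1] [ 0.2769 -0.2587  0.059 ]
lid_knob scene 0.56 [154.4 334. ] [ 0.5552 -0.3101  0.059 ]
lid_seat scene 0.84 [163.1 344.9] [ 0.5527 -0.3075  0.008 ]
lid_seat scene 0.67 [418.5 173.5] [0.3566 0.3498 0.008 ]
```

View pics/wrist_6.png

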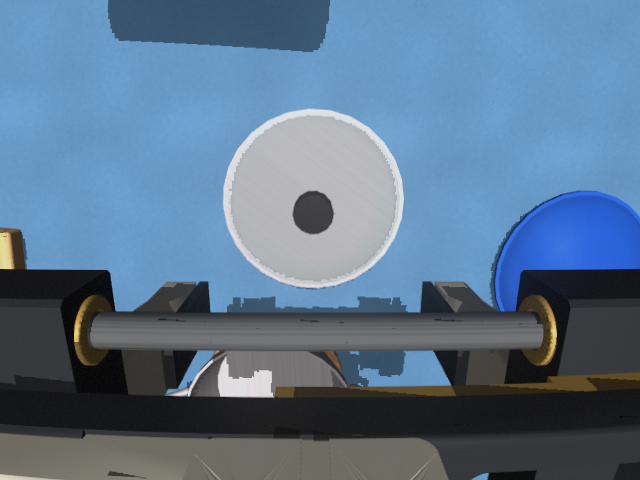

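The clear lid's knob is at (313,212) and its flange spans columns 223–403 and rows 109–288. I'll fit both.

```bash
sed -e 's/c=(310,200)/c=(313,199)/' -e 's/    if abs.*handles/    pass/' -e 's/\.0675/.0115/' g.py > g2.py; cat >> g2.py <<'E'
v=hsv[...,2].copy(); v[:180]=255; v[245:]=255; v[:,:285]=255; v[:,340:]=255
ys,xs=np.nonzero(v<110); print(len(xs),xs.min(),xs.max(),ys.min(),ys.max())
(cx,cy),r=cv2.minEnclosingCircle(np.c_[xs,ys].astype(np.float32)); print(cx,cy,r,atz(p,(cx,cy),.072), atz(p,(cx,cy),.067))
E
python3 g2.py
```

```text
[ 0.5527 -0.3092] 0.08712595528353109 180 180 0.00021468271006730284
1336 295 334 190 231
314.5 210.3780517578125 21.107318878173828 [ 0.5528 -0.3116  0.072 ] [ 0.5527 -0.3107  0.067 ]
```

Request:
{"name": "apply_moves", "arguments": {
  "commands": [
    [[0.1,-0.3,-3],0,0],
    [[0.1,-0.3,-6],0,0],
    [[0.1,-0.3,-9],0,0],
    [[0.1,-0.3,-12],0,0],
    [[0.1,-0.3,-14.5],0,0],
    [[0.1,-0.3,-16.5],0,0],
    [[0.1,-0.3,-18],0,0],
    [[0.1,-0.3,-19],0,0],
    [[0.1,-0.3,-20],0,0],
    [[0.1,-0.3,-20],0,0],
    [[0.1,-0.3,-20],0,0]
  ]
}}

```text
clock: 18.17
tool_pos: [0.5531, -0.3086, 0.0627]
orientation: [180.0, -0.0, -85.5]
force: [1.1, -0.0, 0.9]
opening: 0.0879
gripper_force: 0.0
```

Request:
{"name": "apply_moves", "arguments": {
  "commands": [
    [[0,-0.1,-0.2],0,0.3],
    [[0,-0.1,-0.2],0,0.45],
    [[0,-0.1,-0.2],0,0.55],
    [[0,-0.1,-0.2],0,0.6],
    [[0,-0.1,-0.2],0,0.65],
    [[0,-0.1,-0.2],0,0.8],
    [[0,-0.1,-0.2],0,1],
    [[0,-0.1,-0.2],0,1],
    [[0,-0.1,-0.2],0,1],
    [[0,-0.1,-0.2],0,1],
    [[0,-0.1,-0.2],0,1],
    [[0,-0.1,-0.2],0,1]
  ]
}}

```text
clock: 19.17
tool_pos: [0.553, -0.3095, 0.0606]
orientation: [180.0, 0.0, -85.5]
force: [-0.3, -0.3, 0.3]
opening: 0.0333
gripper_force: 30.0
```

Request:
{"name": "apply_moves", "arguments": {
  "commands": [
    [[0,0,0.5],0,1],
    [[0,0,1.5],0,1],
    [[0,0,3],0,1],
    [[0,0,5],0,1],
    [[0,0,7],0,1],
    [[0,0,9],0,1],
    [[0.2,1.5,10.5],0,1],
    [[0.5,4,10.5],0,1],
    [[0.8,6.5,10.5],0,1],
    [[1.2,9,10.5],0,1],
    [[1.5,11.5,10.5],0,1],
    [[1.8,14,10.5],0,1],
    [[2.1,16.5,10.5],0,1],
    [[2.4,18.5,10.5],0,1],
    [[2.6,19.7,10.5],0,1],
    [[2.6,20.3,10.5],0,1],
    [[2.6,20.3,10.5],0,1],
    [[2.6,20.3,10.5],0,1]
  ]
}}

```text
clock: 20.67
tool_pos: [0.5789, -0.1068, 0.1657]
orientation: [180.0, -0.0, -85.5]
force: [0.4, 0.1, -2.9]
opening: 0.0336
gripper_force: 30.0
```

```bash
sed -e 's/c=(310,200)/c=(313,199)/' g.py >/dev/null; python3 d.py 7
```

```text
20.6667 [ 0.57886792 -0.10681969  0.16573437] [ 1.79991978e+02 -4.52733743e-03 -8.54548891e+01] [ 0.4253467   0.05474844 -2.88504522]
```

View pics/w_7.png

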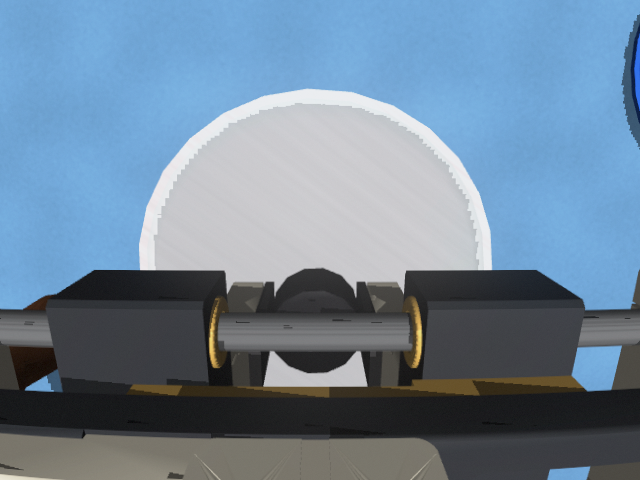

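The lid is held level and centred, so I'll lower it.

Request:
{"name": "apply_moves", "arguments": {
  "commands": [
    [[0.06,0.06,-0.8],0,1],
    [[0.06,0.06,-1.6],0,1],
    [[0.06,0.06,-2.3],0,1],
    [[0.06,0.06,-2.9],0,1],
    [[0.06,0.06,-3.3],0,1],
    [[0.06,0.06,-3.5],0,1],
    [[0.06,0.06,-3.6],0,1],
    [[0.06,0.06,-3.7],0,1],
    [[0.06,0.06,-3.8],0,1],
    [[0.06,0.06,-3.9],0,1],
    [[0.06,0.06,-4.0],0,1],
    [[0.06,0.06,-4.1],0,1],
    [[0.06,0.06,-4.1],0,1]
  ]
}}

```text
clock: 21.8
tool_pos: [0.5796, -0.1059, 0.1244]
orientation: [180.0, 0.0, -85.5]
force: [-0.4, -0.5, -3.1]
opening: 0.0329
gripper_force: 30.0
```

Request:
{"name": "apply_moves", "arguments": {
  "commands": [
    [[0,0,-0.05],0,1],
    [[0,0,-0.1],0,1],
    [[0,0,-0.15],0,1],
    [[0,0,-0.2],0,1],
    [[0,0,-0.25],0,1],
    [[0,0,-0.3],0,1],
    [[0,0,-0.3],0,1]
  ]
}}

```text
clock: 22.38
tool_pos: [0.5795, -0.1059, 0.1214]
orientation: [180.0, -0.0, -85.5]
force: [-0.2, -0.1, -3.7]
opening: 0.0334
gripper_force: 30.0
```

Request:
{"name": "apply_moves", "arguments": {
  "commands": [
    [[0,0,-0.04],0,1],
    [[0,0,-0.08],0,1],
    [[0,0,-0.08],0,1]
  ]
}}

```text
clock: 22.63
tool_pos: [0.5797, -0.1059, 0.1209]
orientation: [-180.0, -0.0, -85.5]
force: [-0.1, -0.2, -1.1]
opening: 0.0335
gripper_force: 30.0
```

Contact has begun; a touch more.

Request:
{"name": "apply_moves", "arguments": {
  "commands": [
    [[0,0,-0.04],0,1],
    [[0,0,-0.06],0,1],
    [[0,0,-0.06],0,1]
  ]
}}

```text
clock: 22.88
tool_pos: [0.5797, -0.1059, 0.1209]
orientation: [-180.0, -0.0, -85.5]
force: [-2.6, 1.3, 4.9]
opening: 0.0334
gripper_force: 30.0
```

Seated. I'll ease off, release and rise.

Request:
{"name": "apply_moves", "arguments": {
  "commands": [
    [[0,0,0.05],0,1],
    [[0,0,0.05],0,0.6],
    [[0,0,0.05],0,0.5],
    [[0,0,0.05],0,0.4],
    [[0,0,0.05],0,0.3],
    [[0,0,0.05],0,0.1],
    [[0,0,0.05],0,0.1],
    [[0,0,0.5],0,0.1],
    [[0,0,2],0,0.1],
    [[0,0,4],0,0.1],
    [[0,0,7],0,0.1],
    [[0,0,10],0,0.1],
    [[0,0,13],0,0.1],
    [[0,0,16],0,0.1],
    [[0,0,18],0,0.1],
    [[0,0,18],0,0.1],
    [[0,0,18],0,0.1]
  ]
}}

```text
clock: 24.3
tool_pos: [0.5801, -0.1058, 0.3019]
orientation: [-179.8, 0.0, -85.5]
force: [-0.2, 0.1, -1.3]
opening: 0.0788
gripper_force: 0.0
```

```bash
sed -e 's/c=(310,200)/c=(310,200)/' -e 's/\.0675/.0715/' g.py > g3.py; python3 g3.py; python3 - <<'E'
from h import *
a=snap('wrist')['img'];b=snap('scene')['img'][130:370,100:480]
b=cv2.resize(b,(380,240)); c=np.zeros((480,800,3),np.uint8); c[:360,:480]=cv2.resize(a,(480,360)); c[:240,480:800]=cv2.resize(b,(320,240))
cv2.imwrite('pics/fin.png',c[:,:,::-1])
E
```

```text
[ 0.5794 -0.1056] 0.08726682321228106 137 138 0.00021390622208677384
```

View pics/fin.png

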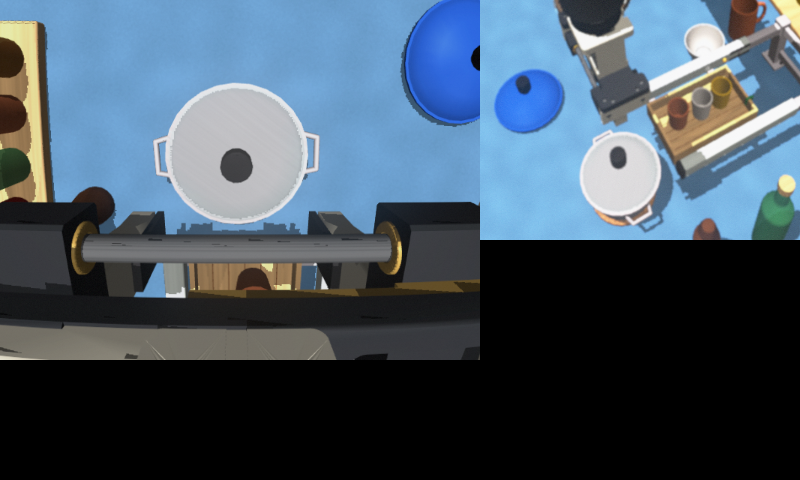

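The lid sits square on the insert at (236,152) in the composite, centred to within about 0.5 mm. The cups are upright in the tray and the gripper is clear.

```bash
python3 -c "
from plant import ctrl
print(ctrl.close_job())"
```

```text
the job is handed in; nothing more can be done
None
```

The job is handed in: the tray slid in about 48 mm to the next holes, the buttons clicked out and held a tug of about 18 N, and the glass lid sits squarely on the insert with the cups still upright on the tray. The scoop was last seen hooked in place after the tray was locked.

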